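# Slide the eye bar under the hold-down and keep it clamped

## Task

The steel bar with the upright ring is to be clamped for tack welding: slide it flat along the bench, without lifting it, from its yellow mark into the white outline under the green hold-down, ring end towards the robot and the orange dot under the foot. Then let go of the bar, press the hold-down's red paddle down until the foot bears on the bar, and keep pressing with about 15 N (10 to 20 N): the program finishes while still holding the paddle down. Keep the lever up until the bar is in place, and leave the blue bracket, the loose ring, the cup and the screwdriver where they are.

Things in the scene. Friction and masses are not known exactly. Their poses are not given: they have to be found in the camera images.
- eyebar: the work: flat bright steel bar 180 x 66 x 8 mm (x, y, z), about 0.75 kg, lying on one of the two yellow outlines, left or right. Origin at the centre of its underside, x along its length towards its orange dot. A dark steel ring stands upright on its other end, 60 mm outer diameter, top 66 mm above the bench, a flat-sided 12 mm square section, its plane along the bar's x
- bar_eye (a point): point in the bar's ring, 65 mm from the bar's origin towards -x, 50 mm above its underside. With the tool pointing down, the ring is pinched here across its 12 mm thickness (fingers close along the bar's y)
- bar_spot (a point): the orange dot (24 mm across) on the bar's top, 60 mm from the bar's origin towards +x, 8 mm above its underside: the foot must bear here
- mark_far (a point): point on the bench straight under the foot when it is down, in the white outline: where the bar's orange dot belongs. It has the hold-down's axes: x points away from the robot side along the outline's length, to the hold-down's pivot 140 mm away
- mark_near (a point): point on the bench in the white outline, 125 mm from mark_far towards the robot side (-x of the hold-down): where the bar's ring belongs. The outline is 200 x 86 mm inside, painted, nothing stands up there
- lever: the hold-down's lever with its foot. Origin on the pivot, 85 mm above the bench; a dark arm runs 170 mm towards the robot side, and a crossbar from its end to the left (+y of the hold-down) carries the red paddle. At rest it slopes up by 0.25 rad towards the robot side; pressing swings the paddle down (0.5 rad at most); released, it springs back up
- lever_pad (a point): centre of the top of the red paddle, 45 mm (along the arm) by 80 mm (across); 160 mm from the pivot, 105 mm left (+y) of the arm; about 132 mm above the bench at rest. About 5 N brings the foot onto the bar, the paddle then some 40 mm lower and level; after that the foot's spring yields, 0.7 N more on the paddle per mm: 15 N comes some 15 mm further down
- press_foot (a joint): how far the sprung rubber foot (26 mm across, on the arm 140 mm from the pivot) is pushed up into the arm, in m: 0 when it bears on nothing, at most 0.03; the foot then pushes on the bar with about 0.8 N per mm (about 12 mm when the paddle is pressed with 15 N)
- bracket: bystander on the other yellow outline: blue angle bracket 160 x 50 mm, 53 mm tall, with a brass stub. Leave alone. Origin at the centre of its underside
- loose_ring: bystander: loose dark steel ring 68 mm across, 12 mm tall, on the left; origin at the centre of its underside
- bolt_cup: bystander: steel cup 80 mm across, 70 mm tall, near right; origin at the centre of its underside
- screwdriver: bystander: screwdriver lying on the left; origin on its underside
There are look-alikes about, which are no part of the job. Of the things like the eyebar, leave any that is brown; of the rest the smaller one is meant.

How it is judged:
By the outcome, as a careful person would: the job done as asked, in the order asked, and still so for the second after the job is handed in, while the arm keeps its last pose, push and grip.
It also fails if it takes over 58 s, if anything falls off the work surface, if the arm or the gripper's body presses on something with over 40 N, if the wrist force passes 120 N, or if a joint passes its speed limit or range.

## Robot

A 6-joint arm with a two-finger parallel gripper is mounted at the origin on the work surface. World frame = base frame: x ahead of the robot, y to its left, z up, the work surface at z = 0. Lengths are in m, angles in rad, forces in N, time in s.
With the tool pointing down it reaches from about 0.35 to 0.775 m from the base axis. Payload 5.5 kg.
Tool frame: the origin (TCP) lies between the finger pads, 19 mm behind the fingertips; this is the grasp point; z points along the fingers, y is the line along which they close (so a half turn about z gives the same grasp; the last joint's range is limited). The gripper opens to 85 mm and grips with 20 to 120 N. Pads are 22 mm wide; open, the fingers measure 114 mm over their backs; the gripper's body (76 mm by 85 mm) begins 54 mm behind the grasp point. The pads swing forward as they close: fully open they stand 13 mm farther back than shut.
Start: joints at [1.194, 0.313, 0.046, 1.304, 0, 1.431], TCP at [0.135, 0.559, 0.25] pointing down, gripper open.
Joint ranges: [-2.76, 2.76], [-0.86, 1.69], [-1.03, 1.26], [-2.2, 2.34], [-1.47, 1.5], [-3.14, 3.14]. Speed limits (rad/s): [2.57, 2.57, 3.14, 3.14, 3.14, 3.14].

## Interface

Orientations are given as a unit quaternion [w, x, y, z].
In Python, from workcell import get_state, read_camera, camera_info, hand_in, recognise gives the robot as it stands.
- The arm moves only by the tool arm_command, never from a script. Its argument "moves" is one flat list of numbers, 7 for each row, row after row: the opening, from -1 (shut) to 1 (fully open), then the shift along the tool's x, y, z in mm, then the turn, a rotation vector about the tool's x, y, z in rad. A call has 1 to 8 rows; each row shifts and turns the commanded pose from where the row before left it, along the tool's axes as they then stand; what a row does not reach is not made up. A row lasts 1/8 s, in which the tool goes at most 62.5 mm and 10.7 degrees, less where a joint would pass 70% of its speed; a pose out of reach is approached as far as the arm can. A call with a gripper value outside its range is refused whole. The fingers move at their own pace and stop on an object; "newtons" is the grip in N (left out, the last holds). Time passes only in rows, so rows that do not move let the fingers close. It gives the time, the measured TCP pose, the force, the opening and the grip force at its end, in the units of the state.
- get_state(): the state, without advancing time (a new reading comes with each control period).
- read_camera(name): name is "scene" or "top"; returns (picture, depth): 420x560x3 uint8, blue, green, red; 420x560 float32, m along the optical axis (not along the pixel's ray), 0 where there is no reading.
- camera_info(name): a dict with "fovy" (degrees; the focal length in pixels is half the picture's height over the tangent of half this angle, whatever the lens; pixels are square), "cx", "cy" (the principal point, pixels), "eye" and "orientation" of the camera in the world. Camera axes: x right, y down, z forward; pixel columns grow to the right and rows downward; lengths in m; the calibration is good to about 2 mm. A picture is of the moment at which its call begins. camera_info takes no time and is no camera call.
- hand_in(): hands the job in; it is judged then, once.
Trained networks look in the newest picture that a camera, given by its name, has taken for a name from the list of things; names that differ only in an ending like _2 or _b are one class to them, and where a whole thing is asked for, a point or a joint stands for the part that bears it (a point fixed in the world has none). Each returns a list of dicts, best first, with "confidence" (0 to 1); they miss things now and then, are a little off and sometimes report something else, mostly with a low value. They report only what shows in the picture. A call takes as long as a camera call. They do not tell look-alikes from the thing itself.
- recognise(camera, label): "point" ([column, row] in pixels, amid what is visible of it).
The state is a dict: "clock": time; "joint_pos": joint angles; "qvel": joint speeds; "tau": joint torques, N m; "tcp_pos": TCP position; "orientation": TCP orientation; "wrist_force": force on the tool from outside, world axes, zero at the start; "ft_torque": the same for the moment, N m; "finger_gap": finger opening in m; "grip_force": force on a finger pad.
Only numpy, scipy, OpenCV 4.12 (cv2) and the standard library are available. Lean on these libraries where they do the work, as an engineer would, in place of code of your own. Each camera call takes 0.05 s, during which the arm holds its last target. There are 200 camera calls.

## Working session

There is one attempt and no reset: what is moved stays moved. The work goes in short steps, Python scripts to look and compute and a tool call to move; the robot and the scene stay as the last step left them, time stands still between calls to the robot, and variables do not carry over. Pictures are saved under pics/ and viewed, at most 10 in all, crops included, and the job is handed in when it is done.

Besides the shell and the picture viewer there is one more tool, called after "Call:" as name(argument=value, ...), one argument or row to a line, values as JSON. arm_command: Moves the arm, as the interface text tells. Its arguments: {"type":"object","properties":{"moves":{"type":"array"},"newtons":{"type":"number"}},"required":["moves"]}

```bash
mkdir -p pics; ls; cat > h.py <<'E'
import numpy as np, cv2
from scipy.spatial.transform import Rotation as R
from workcell import *
def cam(n):
    i=camera_info(n); f=210/np.tan(np.radians(i["fovy"])/2)
    q=np.array(i["orientation"]); 
    M=R.from_quat(q[[1,2,3,0]]).as_matrix() if q.size==4 else q
    return f,i["cx"],i["cy"],np.array(i["eye"]),M
def pt(n,u,v,d):
    f,cx,cy,e,M=cam(n); return e+M@(np.array([(u-cx)/f,(v-cy)/f,1])*d)
def ray(n,u,v,z):
    f,cx,cy,e,M=cam(n); r=M@np.array([(u-cx)/f,(v-cy)/f,1]); return e+r*(z-e[2])/r[2]
def proj(n,p):
    f,cx,cy,e,M=cam(n); c=M.T@(np.array(p)-e); return np.array([cx+f*c[0]/c[2],cy+f*c[1]/c[2]])
def cloud(n,d):
    f,cx,cy,e,M=cam(n); v,u=np.mgrid[0:420,0:560]
    P=np.stack([(u-cx)/f*d,(v-cy)/f*d,d],-1)@M.T+e; P[d==0]=np.nan; return P
E
python3 - <<'E'
from h import *
for n in("scene","top"):
    p,d=read_camera(n); np.savez("pics/%s0.npz"%n,p=p,d=d); cv2.imwrite("pics/%s0.png"%n,p); print(n,camera_info(n))
    for l in("eyebar","bar_eye","bar_spot","mark_far","mark_near","lever","lever_pad","bracket","loose_ring","bolt_cup"):
        print(l,[(np.round(r["point"]).tolist(),round(r["confidence"],2)) for r in recognise(n,l)])
print(get_state())
E
```

```text
pics
scene {'fovy': 51.60909426916863, 'cx': 280.72823496428316, 'cy': 205.89488133583404, 'eye': array([ 1.44642223, -0.37163874,  0.76938674]), 'orientation': array([-0.39577314,  0.73263375,  0.48170475, -0.27307864])}
eyebar [([180.0, 268.0], 0.88), ([164.0, 204.0], 0.8), ([295.0, 205.0], 0.6)]
bar_eye [([180.0, 265.0], 0.95), ([292.0, 206.0], 0.86), ([166.0, 208.0], 0.71)]
bar_spot [([295.0, 208.0], 0.76), ([170.0, 206.0], 0.73)]
mark_far [([292.0, 289.0], 0.56)]
mark_near [([293.0, 286.0], 0.84)]
lever [([289.0, 225.0], 0.84)]
lever_pad [([287.0, 226.0], 0.81)]
bracket [([368.0, 217.0], 0.65), ([415.0, 218.0], 0.65)]
loose_ring [([414.0, 218.0], 0.53), ([291.0, 289.0], 0.32)]
bolt_cup [([112.0, 244.0], 0.7)]
top {'fovy': 55.6015284419189, 'cx': 279.3697272971886, 'cy': 213.5170409617602, 'eye': array([0.34533784, 0.02458326, 1.05478262]), 'orientation': array([-0.03999198,  0.70867846, -0.70331016,  0.039119  ])}
eyebar [([253.0, 252.0], 0.72), ([394.0, 200.0], 0.62), ([404.0, 324.0], 0.57)]
bar_eye [([405.0, 320.0], 0.81), ([252.0, 252.0], 0.73), ([393.0, 203.0], 0.71)]
bar_sp
[... 332 characters left out ...]
int_pos': array([ 1.19437837e+00,  3.13223342e-01,  4.61425317e-02,  1.30363000e+00,
       -6.57906569e-06,  1.43120973e+00]), 'qvel': array([ 8.37345918e-05,  8.97311449e-04, -4.56790745e-04,  9.27449263e-04,
       -2.22344701e-03,  3.96735970e-04]), 'tau': array([-6.50882066e-05, -4.80476797e+01,  2.98818380e+01,  3.63707722e-04,
        5.15121496e-05,  5.44469174e-06]), 'tcp_pos': array([0.13492957, 0.55899251, 0.25002731]), 'orientation': array([1.40903320e-05, 1.18139129e-01, 9.92997051e-01, 4.05034446e-05]), 'wrist_force': array([ 1.21137059, -0.40282321, -0.2601231 ]), 'ft_torque': array([ 0.05099914,  0.02079309, -0.00719845]), 'grip_force': 0.0, 'finger_gap': 0.08532030797361928}
```

View pics/top0.png

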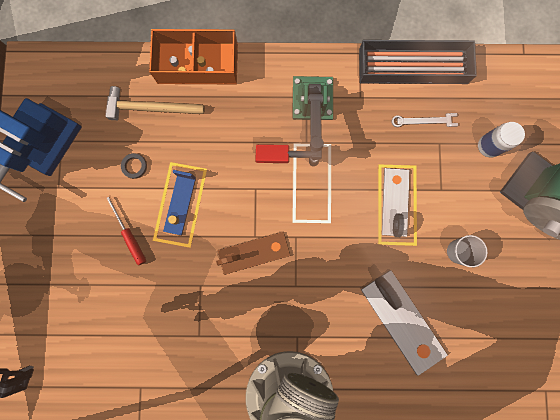

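View pics/scene0.png

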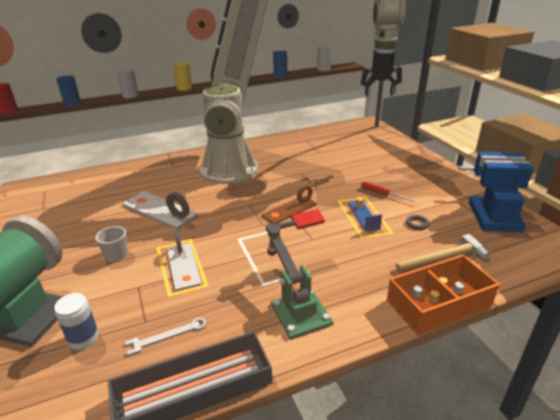

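Top view: the brown bar is at (253,252), the large grey bar at (404,322) and the smaller grey bar at (396,202), on the right yellow outline. The last one fits: it isn't brown, it's the smaller of the other two, and it's on a yellow mark. The white outline is around (311,183), and the red paddle is at (272,153).

```bash
python3 - <<'E'
from h import *
z=np.load("pics/top0.npz"); p,d=z["p"],z["d"]; P=cloud("top",d)
c=cv2.resize(p[120:260,240:430],None,fx=4,fy=4,interpolation=cv2.INTER_CUBIC); cv2.imwrite("pics/crop1.png",c)
print("proj tcp",proj("top",[.135,.559,.25]),"axis base",proj("top",[0,0,0]))
for n,(u,v) in dict(bench=(270,200),bench2=(500,330),bench3=(100,300),barspot=(396,181),bar=(390,205),big=(424,352),paddle=(265,153),paddle2=(280,153),foot=(315,157),cup=(467,235),ringtop=(399,218)).items(): print(n,P[v,u].round(4))
hsv=cv2.cvtColor(p,cv2.COLOR_BGR2HSV)
print("robot pix", d.min(), np.isnan(P[...,2]).sum())
# bar: top z 4..14mm in region
reg=np.zeros(d.shape,bool); reg[160:250,370:425]=1
def rect(m,name,z):
    cs,_=cv2.findContours(m.astype(np.uint8),cv2.RETR_EXTERNAL,cv2.CHAIN_APPROX_NONE); k=max(cs,key=cv2.contourArea)[:,0]
    W=np.array([ray("top",u,v,z)[:2] for u,v in k],np.float32)*1000
    print(name,cv2.minAreaRect(W), m.sum())
grey=(hsv[...,1]<45)&(hsv[...,2]>120)&reg; rect(grey,"bar",.008)
zz=P[...,2]; m=reg&(zz>.03); print("ring n",m.sum(), P[m].mean(0),np.percentile(P[m],[2,98],axis=0))
m=reg&(zz>.055); print("ringtop", P[m].mean(0),np.percentile(P[m],[2,98],axis=0),m.sum())
o=(hsv[...,0]<15)&(hsv[...,1]>170)&reg&(hsv[...,2]>150); v,u=np.nonzero(o); print("dot",u.mean(),v.mean(),o.sum(),ray("top",u.mean(),v.mean(),.008))
w=np.zeros(d.shape,bool); w[140:230,288:336]=1; w&=(hsv[...,1]<40)&(hsv[...,2]>190); rect(w,"white",0)
r=((hsv[...,0]<6)|(hsv[...,0]>174))&(hsv[...,1]>150); r[:,:250]=0;r[:,292:]=0;r[:140]=0;r[168:]=0; v,u=np.nonzero(r); print("paddle",u.mean(),v.mean(),r.sum(),np.nanmedian(P[r],0),np.percentile(P[r],[3,97],axis=0)); 
E
```

```text
proj tcp [  4.99438372 364.65651391] axis base [288.36197666 395.45865314]
bench [ 0.5002  0.0517 -0.0007]
bench2 [ 1.659e-01 -5.449e-01  1.000e-04]
bench3 [ 0.2336  0.4928 -0.0031]
barspot [ 0.5527 -0.2843  0.0077]
bar [ 0.4883 -0.2674  0.0054]
big [ 0.1124 -0.3424  0.0136]
paddle [0.5936 0.0614 0.1309]
paddle2 [0.5939 0.0257 0.1305]
foot [ 0.5851 -0.0575  0.1295]
cup [ 0.4062 -0.4386  0.0689]
ringtop [ 0.4477 -0.2729  0.064 ]
robot pix 0.0 902
bar ((497.2973937988281, -281.1990966796875), (66.1131591796875, 179.21755981445312), 86.71727752685547) 1352
ring n 158 [ 0.43136136 -0.27587266  0.05681455] [[ 0.4037998  -0.28341149  0.03248275]
 [ 0.46018889 -0.26963507  0.06767718]]
ringtop [ 0.43145153 -0.27659418  0.06203208] [[ 0.40816772 -0.28341106  0.05553798]
 [ 0.45616799 -0.27088068  0.06771963]] 109
dot 396.45283018867923 179.43396226415095 53 [ 0.55692731 -0.28555097  0.008     ]
white ((528.1648559570312, -59.09211730957031), (99.77867126464844, 174.01095581054688), 89.62481689453125) 452
paddle 271.83898305084745 153.4593220338983 590 [0.59225497 0.04476863 0.13205381] [[0.57256795 0.00910508 0.12630647]
 [0.61417741 0.08136854 0.13766409]]
```

View pics/crop1.png

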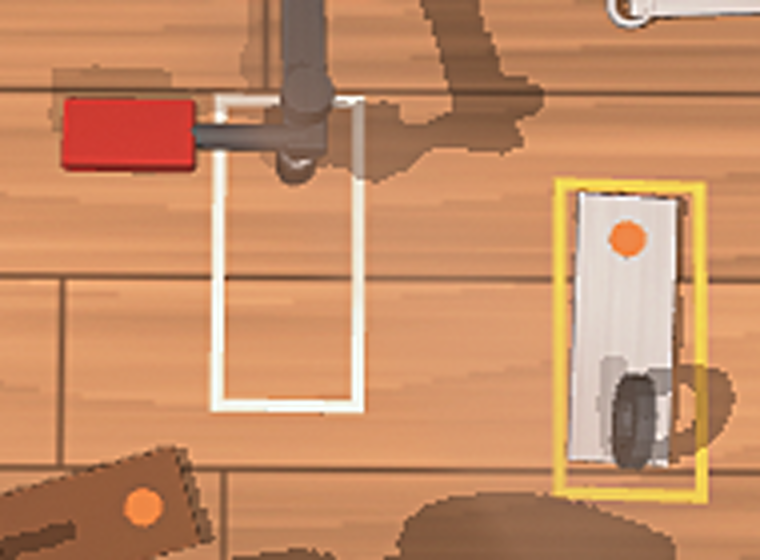

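The crop confirms it: bright bar inside the right yellow outline, dot at the far end (crop 628,238), ring at the near end (crop 635,420). The white outline is empty and the lever is up over its far end. Next I fit the outline and work out the move.

```bash
cat >> h.py <<'E'
def rel(x,y,z,yaw_y=None):
    "shift in tool axes (mm) after turning about tool z so that tool y has world angle yaw_y (deg)"
    s=get_state(); q=s["orientation"]; T=R.from_quat(q[[1,2,3,0]]); t=0
    a=np.degrees(np.arctan2(*T.as_matrix()[[1,0],1]))
    if yaw_y is not None: t=-np.radians((yaw_y-a+180)%360-180)
    T2=T*R.from_rotvec([0,0,t]); D=(np.array([x,y,z])-s["tcp_pos"])*1000
    print("tool y at %.2f deg, turn z %.4f; shift before turn %s after turn %s"%(a,t,T.inv().apply(D).round(1),T2.inv().apply(D).round(1)), "t",s["clock"],"F",s["wrist_force"].round(1),"tilt",T.as_matrix()[:2,2].round(4))
E
python3 - <<'E'
from h import *
z=np.load("pics/top0.npz"); p,d=z["p"],z["d"]
hsv=cv2.cvtColor(p,cv2.COLOR_BGR2HSV)
w=np.zeros(d.shape,bool); w[138:230,288:336]=1; w&=(hsv[...,1]<60)&(hsv[...,2]>140)
v,u=np.nonzero(w); W=np.array([ray("top",a,b,0)[:2] for a,b in zip(u,v)])
W=W[(W[:,0]>.4)]
np.set_printoptions(suppress=True)
def line(sel,ax): # fit other coord vs ax
    k=np.polyfit(W[sel,ax],W[sel,1-ax],1); r=W[sel,1-ax]-np.polyval(k,W[sel,ax]); print(k,r.std(),sel.sum(),W[sel,ax].min(),W[sel,ax].max())
cx,cy=np.median(W,0); print(cx,cy)
line((W[:,1]>-.03)&(W[:,0]>.45)&(W[:,0]<.6),0)
line((W[:,1]<-.085)&(W[:,0]>.45)&(W[:,0]<.6),0)
line((W[:,0]<.44)&(abs(W[:,1]+.059)<.03),1)
line((W[:,0]>.61)&(abs(W[:,1]+.059)<.045),1)
print(np.histogram(W[:,0],10),np.histogram(W[:,1],10)); print(cv2.minAreaRect((W*1000).astype(np.float32)))
# scene camera check
for n,q in dict(dot=(.557,-.2856,.008),pad=(.592,.0448,.132),ring=(.432,-.277,.066)).items(): print(n,proj("scene",q))
s=np.load("pics/scene0.npz"); hs=cv2.cvtColor(s["p"],cv2.COLOR_BGR2HSV)
r=((hs[...,0]<6)|(hs[...,0]>174))&(hs[...,1]>150); r[:205]=0;r[232:]=0;r[:,:285]=0;r[:,330:]=0
Ps=cloud("scene",s["d"]); print("pad scene",np.nanmedian(Ps[r],0))
rel(.45,.1,.25,86.4)
E
```

```text
0.524952642399962 -0.06338468546299966
[-0.00047098 -0.01229309] 0.0021592182099312756 159 0.45216608570805383 0.5988842170085575
[-0.00628728 -0.10297985] 0.0021890075217970953 168 0.450196782609261 0.5995893404073804Traceback (most recent call last):
  File "<stdin>", line 13, in <module>
  File "<stdin>", line 9, in line
    raise TypeError("expected non-empty vector for x")
TypeError: expected non-empty vector for x
```

```bash
python3 - <<'E'
from h import *
z=np.load("pics/top0.npz"); p,d=z["p"],z["d"]; P=cloud("top",d)
hsv=cv2.cvtColor(p,cv2.COLOR_BGR2HSV)
w=np.zeros(d.shape,bool); w[138:230,288:336]=1; w&=(hsv[...,1]<60)&(hsv[...,2]>140)&(P[...,2]<.02)
v,u=np.nonzero(w); W=np.array([ray("top",a,b,0)[:2] for a,b in zip(u,v)])
np.set_printoptions(suppress=True)
def line(sel,ax):
    if sel.sum()<5: return print("few",sel.sum())
    k=np.polyfit(W[sel,ax],W[sel,1-ax],1); print(k,sel.sum(),W[sel,ax].min(),W[sel,ax].max(),W[sel,1-ax].mean())
line((W[:,0]<.46)&(abs(W[:,1]+.059)<.035),1)
line((W[:,0]>.62)&(abs(W[:,1]+.059)<.04),1)
print(np.histogram(W[:,0],15)); print(cv2.minAreaRect((W*1000).astype(np.float32)))
s=np.load("pics/scene0.npz"); hs=cv2.cvtColor(s["p"],cv2.COLOR_BGR2HSV)
r=((hs[...,0]<6)|(hs[...,0]>174))&(hs[...,1]>150); r[:205]=0;r[232:]=0;r[:,:285]=0;r[:,330:]=0
Ps=cloud("scene",s["d"]); print("pad scene",np.nanmedian(Ps[r],0))
o=(hs[...,0]<15)&(hs[...,1]>150); o[:265]=0;o[290:]=0;o[:,:170]=0;o[:,200:]=0;v,u=np.nonzero(o);print("dot scene",o.sum(),ray("scene",u.mean(),v.mean(),.008))
# pivot base green plate, arm direction by arm pixels higher than 70mm dark
m=(P[...,2]>.08)&(P[...,2]<.16); m[:,:300]=0;m[:,335:]=0;m[:75]=0;m[150:]=0; q=P[m]; print("arm",m.sum(),np.polyfit(q[:,0],q[:,1],1),q.mean(0))
g=(hsv[...,0]>40)&(hsv[...,0]<90)&(hsv[...,1]>60);g[:,:285]=0;g[:,340:]=0;g[:70]=0;g[125:]=0
v,u=np.nonzero(g);G=np.array([ray("top",a,b,.01)[:2]*1000 for a,b in zip(u,v)],np.float32);print("plate",cv2.minAreaRect(G))
rel(.45,.1,.25,86.4)
E
```

```text
[-0.00759005  0.4440715 ] 78 -0.0924975165802031 -0.026005414088575932 0.4445212004152835
[0.01754169 0.65371862] 37 -0.09894283015252686 -0.02012454355823747 0.6527729265905486
(array([132,  30,  30,  33,  33,  30,  30,  32,  33,  29,  26,  20,  14,
        15,  66]), array([0.44147849, 0.45571804, 0.46995759, 0.48419715, 0.4984367 ,
       0.51267625, 0.5269158 , 0.54115535, 0.55539491, 0.56963446,
       0.58387401, 0.59811356, 0.61235312, 0.62659267, 0.64083222,
       0.65507177]))
((548.2800903320312, -59.19532012939453), (99.83574676513672, 214.24188232421875), 89.62480926513672)
pad scene [0.60398747 0.0438481  0.13299687]
dot scene 22 [ 0.55856789 -0.28202345  0.008     ]
arm 884 [-0.0155929  -0.05001786] [ 0.69801002 -0.06090186  0.10903759]
plate ((783.7860107421875, -61.33343505859375), (107.0481948852539, 118.53359985351562), 89.5926513671875)
tool y at 76.43 deg, turn z -0.1740; shift before turn [-414.  -372.3    0. ] after turn [-343.3 -438.3    0. ] t 1.1 F [ 1.2 -0.4 -0.3] tilt [0.     0.0001]
```

Call:
arm_command(
  moves=[1, 0, 0, 0, 0, 0, -0.17, 1, -60, 0, 0, 0, 0, 0, 1, -60, 0, 0, 0, 0, 0, 1, -60, 0, 0, 0, 0, 0, 1, -60, 0, 0, 0, 0, 0, 1, -60, 0, 0, 0, 0, 0, 1, 0, 0, 0, 0, 0, 0],
)

```text
clock: 1.98
tcp_pos: [0.4388, 0.5375, 0.2481]
orientation: [-0.0, 0.036, 0.999, -0.001]
wrist_force: [0.3, -0.5, -0.4]
finger_gap: 0.0852
grip_force: 0.0
```

```bash
python3 -c "
from h import *
rel(.432,-.277,.12,86.4)"
```

```text
tool y at 85.85 deg, turn z -0.0096; shift before turn [ -52.1 -812.8  128.9] after turn [ -44.3 -813.2  128.9] t 1.975 F [ 0.3 -0.5 -0.4] tilt [-0.0001 -0.001 ]
```

Call:
arm_command(
  moves=[1, 0, -60, 0, 0, 0, -0.01, 1, 0, -60, 0, 0, 0, 0, 1, 0, -60, 0, 0, 0, 0, 1, 0, -60, 0, 0, 0, 0, 1, 0, -60, 0, 0, 0, 0, 1, 0, -60, 0, 0, 0, 0, 1, 0, -60, 0, 0, 0, 0, 1, 0, -60, 0, 0, 0, 0],
)

```text
clock: 2.98
tcp_pos: [0.4053, 0.0588, 0.2503]
orientation: [0.001, 0.028, 1.0, 0.0]
wrist_force: [1.1, -0.3, 0.6]
finger_gap: 0.0857
grip_force: 0.0
```

Call:
arm_command(
  moves=[1, -10, -60, 0, 0, 0, 0, 1, -10, -60, 0, 0, 0, 0, 1, -10, -60, 20, 0, 0, 0, 1, -10, -60, 30, 0, 0, 0, 1, 0, -60, 30, 0, 0, 0, 1, 0, -30, 30, 0, 0, 0, 1, 0, 0, 20, 0, 0, 0, 1, 0, 0, 0, 0, 0, 0],
)

```text
clock: 3.98
tcp_pos: [0.4258, -0.2602, 0.1234]
orientation: [-0.001, 0.028, 1.0, 0.001]
wrist_force: [0.1, -0.3, 0.4]
finger_gap: 0.0854
grip_force: 0.0
```

```bash
python3 - <<'E'
from h import *
rel(.432,-.277,.05,86.4)
for n in("top","scene"):
    p,d=read_camera(n); cv2.imwrite("pics/%s1.png"%n,p)
    np.savez("pics/%s1.npz"%n,p=p,d=d)
    s=proj(n,[.432,-.277,.08]).astype(int); c=p[max(s[1]-75,0):s[1]+75,max(s[0]-65,0):s[0]+65]; cv2.imwrite("pics/c_%s1.png"%n,c); print(n,s)
a,b=[cv2.resize(cv2.imread("pics/c_%s1.png"%n),(400,460),interpolation=cv2.INTER_CUBIC) for n in("top","scene")]
cv2.imwrite("pics/pair1.png",np.hstack([a,b]))
E
```

```text
tool y at 86.74 deg, turn z 0.0060; shift before turn [ -7.3 -16.6  73.4] after turn [ -7.4 -16.5  73.4] t 3.975 F [ 0.1 -0.3  0.4] tilt [-0.0028  0.0028]
top [402 223]
scene [174 228]
```

View pics/pair1.png

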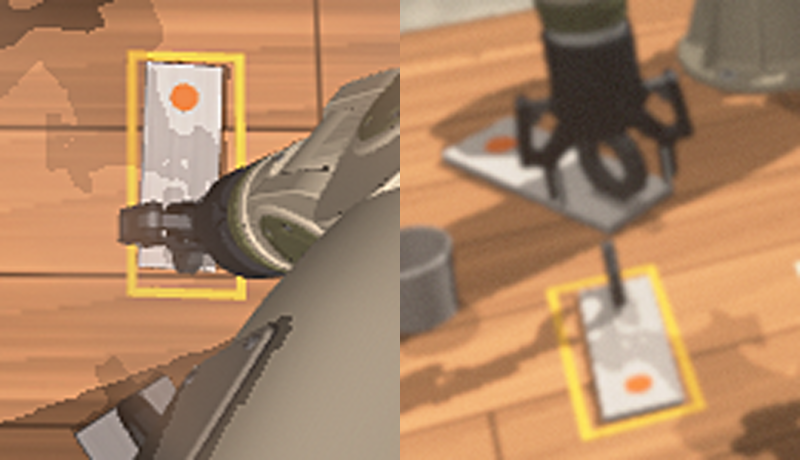

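The gripper is straight over the ring, with its fingers either side of the ring's flat faces (right half, gripper about (600,130), ring top (610,250)). Now I line up, go down and pinch.

Call:
arm_command(
  moves=[1, -7, -16.5, 0, 0, 0, 0.006, 1, 0, 0, 25, 0, 0, 0, 1, 0, 0, 25, 0, 0, 0, 1, 0, 0, 15, 0, 0, 0, 1, 0, 0, 0, 0, 0, 0, 1, 0, 0, 0, 0, 0, 0],
)

```text
clock: 4.82
tcp_pos: [0.4339, -0.2792, 0.0608]
orientation: [0.001, 0.031, 1.0, -0.0]
wrist_force: [-0.4, -0.5, 0.1]
finger_gap: 0.0853
grip_force: 0.0
```

```bash
python3 -c "
from h import *
rel(.432,-.277,.05,86.4)"
```

```text
tool y at 86.41 deg, turn z 0.0001; shift before turn [ 2.1  2.  10.8] after turn [ 2.1  2.  10.8] t 4.825 F [-0.4 -0.5  0.1] tilt [ 0.0012 -0.001 ]
```

Call:
arm_command(
  moves=[1, 2, 2, 10, 0, 0, 0, -1, 0, 0, 0, 0, 0, 0, -1, 0, 0, 0, 0, 0, 0, -1, 0, 0, 0, 0, 0, 0, -1, 0, 0, 0, 0, 0, 0, -1, 0, 0, 0, 0, 0, 0, -1, 0, 0, 0, 0, 0, 0, -1, 0, 0, 0, 0, 0, 0],
  newtons=60,
)

```text
clock: 5.82
tcp_pos: [0.4314, -0.2762, 0.0499]
orientation: [0.0, 0.031, 1.0, 0.0]
wrist_force: [0.6, 1.9, 1.1]
finger_gap: 0.011
grip_force: 58.8
```

```bash
python3 - <<'E'
from h import *
rel(.432,-.277,.05,86.4); print(get_state()["finger_gap"],get_state()["grip_force"],get_state()["ft_torque"].round(2))
p,d=read_camera("top"); np.savez("pics/top2.npz",p=p,d=d); hsv=cv2.cvtColor(p,cv2.COLOR_BGR2HSV)
o=(hsv[...,0]<15)&(hsv[...,1]>170)&(hsv[...,2]>150); o[:165]=0;o[195:]=0;o[:,:380]=0;o[:,415:]=0;v,u=np.nonzero(o);print("dot",o.sum(),ray("top",u.mean(),v.mean(),.008))
E
```

```text
tool y at 86.42 deg, turn z 0.0003; shift before turn [-0.6 -0.7 -0.1] after turn [-0.6 -0.7 -0.1] t 5.825 F [0.6 1.9 1.1] tilt [0.0002 0.0004]
0.010982634906627466 58.8267158344388 [ 0.27 -0.12  0.06]
dot 54 [ 0.55704834 -0.28538338  0.008     ]
```

Call:
arm_command(
  moves=[-1, -4, 10, 0, 0, 0, -0.007, -1, -4, 20, 0, 0, 0, -0.007, -1, -4, 20, 0, 0, 0, -0.007, -1, -4, 20, 0, 0, 0, -0.007, -1, -4, 20, 0, 0, 0, -0.007, -1, -4, 20, 0, 0, 0, -0.007, -1, -4, 20, 0, 0, 0, -0.007, -1, -4, 20, 0, 0, 0, -0.007],
)

```text
clock: 6.88
tcp_pos: [0.469, -0.1269, 0.0499]
orientation: [0.0, 0.003, 1.0, -0.001]
wrist_force: [-0.8, -4.5, 0.4]
finger_gap: 0.011
grip_force: 59.1
```

```bash
python3 -c "
from h import *
rel(.483,-.059,.05,90);print(get_state()['finger_gap'],get_state()['grip_force'],get_state()['tcp_pos'])"
```

```text
tool y at 89.62 deg, turn z -0.0066; shift before turn [-13.5  68.   -0.2] after turn [-14.   67.9  -0.2] t 6.875 F [-0.8 -4.5  0.4] tilt [ 0.     -0.0013]
0.011035605262366356 59.11410743370652 [ 0.46901324 -0.12692851  0.04992686]
```

Call:
arm_command(
  moves=[-1, -4, 18, 0, 0, 0, -0.006, -1, -4, 20, 0, 0, 0, 0, -1, -4, 18, 0, 0, 0, 0, -1, -2, 10, 0, 0, 0, 0, -1, 0, 0, 0, 0, 0, 0, -1, 0, 0, 0, 0, 0, 0],
)

```text
clock: 7.62
tcp_pos: [0.483, -0.0605, 0.0501]
orientation: [0.0, -0.0, 1.0, 0.002]
wrist_force: [-0.4, 6.1, 5.0]
finger_gap: 0.0111
grip_force: 59.9
```

```bash
python3 - <<'E'
from h import *
rel(.483,-.059,.05,90)
p,d=read_camera("top"); np.savez("pics/top3.npz",p=p,d=d); s,_=read_camera("scene")
a=cv2.resize(p[120:240,270:370],(400,480),interpolation=cv2.INTER_CUBIC); b=cv2.resize(s[190:310,220:320],(400,480),interpolation=cv2.INTER_CUBIC)
cv2.imwrite("pics/pair3.png",np.hstack([a,b]))
E
```

```text
tool y at 90.03 deg, turn z 0.0005; shift before turn [-0.   1.5  0.1] after turn [-0.   1.5  0.1] t 7.625 F [-0.4  6.1  5. ] tilt [0.0005 0.0032]
```

View pics/pair3.png

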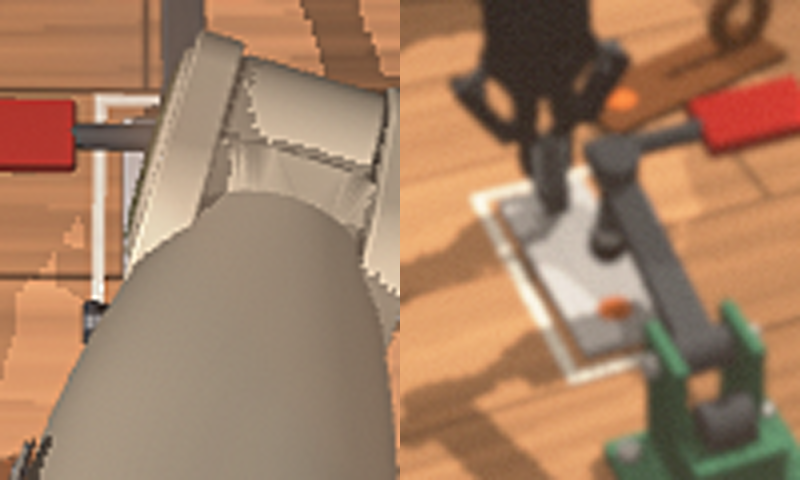

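The bar lies in the outline (right half: left edge about (560,280), dot (614,306), near the arm, paddle up). I'll check the dot and bar edge against the outline numerically.

```bash
python3 - <<'E'
from h import *
s,d=read_camera("scene"); hs=cv2.cvtColor(s,cv2.COLOR_BGR2HSV)
o=(hs[...,0]<14)&(hs[...,1]>165)&(hs[...,2]>130); o[:258]=0;o[275:]=0;o[:,:262]=0;o[:,284:]=0;v,u=np.nonzero(o);print("dot",o.sum(),u.mean(),v.mean(),ray("scene",u.mean(),v.mean(),.008))
m=(hs[...,1]<60)&(hs[...,2]>100)
# outline left(far-right) border line pixels, world: cross sections along y at fixed x
for x in (.48,.5,.52,.54,.56,.58,.6,.62):
    row=[]
    for y in np.arange(-.125,-.06,.002):
        a,b=proj("scene",[x,y,0]).round().astype(int); row.append("#" if m[b,a] else ".")
    print(x,"".join(row))
E
```

```text
dot 14 273.2142857142857 266.85714285714283 [ 0.61093801 -0.05850011  0.008     ]
0.48 ...........###....##############.
0.5 ..........###......##############
0.52 ..........####.....##############
0.54 .........#####....###############
0.56 .........####.....###############
0.58 ..........####....###############
0.6 ..........###......##########....
0.62 ..........##......###############
```

Call:
arm_command(
  moves=[-1, 0, 1.5, 0, 0, 0, 0, -1, 0, 0, 0, 0, 0, 0, -1, 0, 0, 0, 0, 0, 0, 0, 0, 0, 0, 0, 0, 0, 1, 0, 0, 0, 0, 0, 0, 1, 0, 0, 0, 0, 0, 0, 1, 0, 0, 0, 0, 0, 0, 1, 0, 0, 0, 0, 0, 0],
)

```text
clock: 8.78
tcp_pos: [0.4829, -0.0603, 0.0498]
orientation: [-0.0, 0.0, 1.0, 0.0]
wrist_force: [-0.4, 0.7, 0.2]
finger_gap: 0.0857
grip_force: 0.0
```

Call:
arm_command(
  moves=[1, 0, 0, -20, 0, 0, 0, 1, 0, 0, -40, 0, 0, 0, 1, 0, 0, -50, 0, 0, 0, 1, 0, 0, -50, 0, 0, 0, -1, 40, 50, 0, 0, 0, 0, -1, 20, 60, 0, 0, 0, 0, -1, 0, 60, 0, 0, 0, 0, -1, 0, 0, 0, 0, 0, 0],
)

```text
clock: 9.78
tcp_pos: [0.4235, 0.1114, 0.2102]
orientation: [0.0, -0.003, 1.0, 0.0]
wrist_force: [0.4, -0.2, -0.4]
finger_gap: 0.012
grip_force: 0.0
```

```bash
python3 - <<'E'
from h import *
st=get_state(); print(st["tcp_pos"],st["finger_gap"],st["wrist_force"])
p,d=read_camera("top"); np.savez("pics/top4.npz",p=p,d=d); s,sd=read_camera("scene")
a=cv2.resize(p[120:240,250:350],(400,480),interpolation=cv2.INTER_CUBIC); b=cv2.resize(s[190:310,220:320],(400,480),interpolation=cv2.INTER_CUBIC)
cv2.imwrite("pics/pair4.png",np.hstack([a,b]))
E
```

```text
[0.42347285 0.11142771 0.21015985] 0.011999170443723502 [ 0.35253246 -0.24684569 -0.4482491 ]
```

View pics/pair4.png

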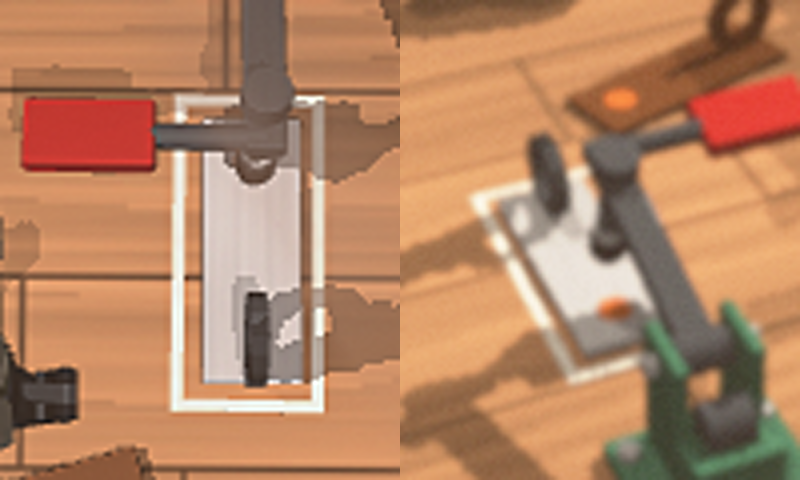

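The bar lies inside the outline with about 10 mm to spare on every side: near gap crop rows 383 to 402, left gap columns 184 to 203, right gap 300 to 314. The ring is near the robot and the lever is still up. Next I check the bar numerically and work out the press.

```bash
python3 - <<'E'
from h import *
z=np.load("pics/top4.npz"); p,d=z["p"],z["d"]; P=cloud("top",d); hsv=cv2.cvtColor(p,cv2.COLOR_BGR2HSV)
g=(hsv[...,1]<45)&(hsv[...,2]>110); g[:150]=0;g[217:]=0;g[:,:298]=0;g[:,327:]=0
n,l,st,_=cv2.connectedComponentsWithStats(g.astype(np.uint8)); k=1+st[1:,4].argmax(); print(st[k])
c,_=cv2.findContours((l==k).astype(np.uint8),0,cv2.CHAIN_APPROX_NONE); W=np.array([ray("top",a,b,.008)[:2]*1000 for a,b in max(c,key=len)[:,0]],np.float32); print(cv2.minAreaRect(W),W.min(0),W.max(0))
r=((hsv[...,0]<6)|(hsv[...,0]>174))&(hsv[...,1]>150); r[:,:250]=0;r[:,292:]=0;r[:140]=0;r[168:]=0
q=P[r]; print("pad",np.median(q,0),np.percentile(q,[3,97],axis=0)); A=np.c_[q[:,:2]-q[:,:2].mean(0),np.ones(len(q))]; print(np.linalg.lstsq(A,q[:,2],rcond=None)[0])
rel(.592,.045,.18,90)
E
```

```text
[ 301  158   24   58 1147]
((536.5901489257812, -61.61675262451172), (154.11016845703125, 61.71753692626953), 0.09068548679351807) [459.48636 -92.37042] [613.61334  -30.636162]
pad [nan nan nan] [[nan nan nan]
 [nan nan nan]]
 ** On entry to DLASCL parameter number  4 had an illegal value
 ** On entry to DLASCL parameter number  4 had an illegal valueTraceback (most recent call last):
  File "<stdin>", line 7, in <module>
    x, resids, rank, s = _umath_linalg.lstsq(a, b, rcond,
                         ~~~~~~~~~~~~~~~~~~~^^^^^^^^^^^^^
                                             signature=signature)
                                             ^^^^^^^^^^^^^^^^^^^^
    raise LinAlgError("SVD did not converge in Linear Least Squares")
numpy.linalg.LinAlgError: SVD did not converge in Linear Least Squares
```

```bash
python3 - <<'E'
from h import *
rel(.590,.045,.165,90)
E
```

```text
tool y at 90.09 deg, turn z 0.0016; shift before turn [-165.8  -63.7   45. ] after turn [-165.9  -63.4   45. ] t 9.875 F [-1.1 -0.1  0.1] tilt [ 0.0002 -0.0004]
```

Call:
arm_command(
  moves=[-1, -50, -20, 0, 0, 0, 0, -1, -50, -20, 0, 0, 0, 0, -1, -45, -20, 0, 0, 0, 0, -1, -20, -4, 10, 0, 0, 0, -1, 0, 0, 20, 0, 0, 0, -1, 0, 0, 15, 0, 0, 0, -1, 0, 0, 0, 0, 0, 0, -1, 0, 0, 0, 0, 0, 0],
)

```text
clock: 10.88
tcp_pos: [0.5893, 0.0433, 0.1655]
orientation: [0.0, 0.001, 1.0, -0.0]
wrist_force: [0.3, 0.1, -0.1]
finger_gap: 0.0003
grip_force: 0.0
```

```bash
python3 - <<'E'
from h import *
rel(.590,.045,.135,90); print(get_state()["finger_gap"])
E
```

```text
tool y at 89.92 deg, turn z -0.0014; shift before turn [-0.7  1.7 30.5] after turn [-0.7  1.7 30.5] t 10.875 F [ 0.3  0.1 -0.1] tilt [ 0.0007 -0.    ]
0.0002816147457237064
```

Press down slowly, watching the force.

Call:
arm_command(
  moves=[-1, 0, 1.5, 6, 0, 0, 0, -1, 0, 0, 6, 0, 0, 0, -1, 0, 0, 6, 0, 0, 0, -1, 0, 0, 6, 0, 0, 0, -1, 0, 0, 6, 0, 0, 0, -1, 0, 0, 6, 0, 0, 0, -1, 0, 0, 0, 0, 0, 0, -1, 0, 0, 0, 0, 0, 0],
)

```text
clock: 11.88
tcp_pos: [0.5892, 0.0452, 0.129]
orientation: [-0.0, 0.0, 1.0, 0.0]
wrist_force: [-2.1, -0.1, 3.5]
finger_gap: 0.0004
grip_force: 1.5
```

Call:
arm_command(
  moves=[-1, 0, 0, 4, 0, 0, 0, -1, 0, 0, 4, 0, 0, 0, -1, 0, 0, 4, 0, 0, 0, -1, 0, 0, 4, 0, 0, 0, -1, 0, 0, 4, 0, 0, 0, -1, 0, 0, 0, 0, 0, 0, -1, 0, 0, 0, 0, 0, 0],
)

```text
clock: 12.75
tcp_pos: [0.5889, 0.0452, 0.1089]
orientation: [-0.0, 0.0, 1.0, 0.0]
wrist_force: [-4.0, -0.5, 6.0]
finger_gap: 0.0
grip_force: 3.1
```

Call:
arm_command(
  moves=[-1, 0, 0, 3, 0, 0, 0, -1, 0, 0, 3, 0, 0, 0, -1, 0, 0, 2, 0, 0, 0, -1, 0, 0, 0, 0, 0, 0, -1, 0, 0, 0, 0, 0, 0],
)

```text
clock: 13.38
tcp_pos: [0.5889, 0.0452, 0.1019]
orientation: [0.0, 0.0, 1.0, -0.0]
wrist_force: [-6.3, 0.2, 11.7]
finger_gap: -0.0003
grip_force: 6.2
```

```bash
python3 - <<'E'
from h import *
for i in range(4):
    p,d=read_camera("top"); s=get_state(); print(s["tcp_pos"].round(4),s["wrist_force"].round(2))
s,sd=read_camera("scene")
a=cv2.resize(p[120:240,250:350],(400,480),interpolation=cv2.INTER_CUBIC); b=cv2.resize(s[190:310,220:320],(400,480),interpolation=cv2.INTER_CUBIC)
cv2.imwrite("pics/pair5.png",np.hstack([a,b]))
E
```

```text
[0.5889 0.0452 0.1019] [-6.45 -0.74 11.96]
[0.5889 0.0452 0.1019] [-8.69  0.63 11.97]
[0.5889 0.0452 0.1019] [-6.64  0.14 13.01]
[0.5889 0.0452 0.1019] [-6.84 -0.55 11.72]
```

View pics/pair5.png

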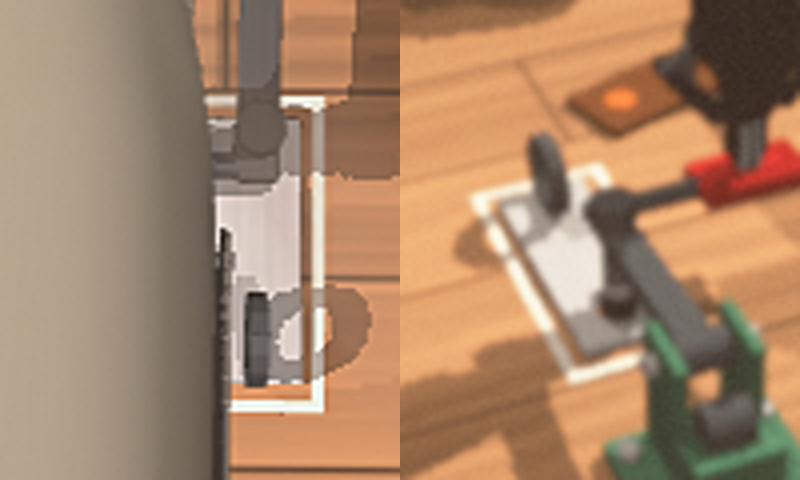

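The foot now sits on the dot (right half, 615,300) and the bar hasn't moved. The force is about 12 N, so a little further down, with a small shift to ease the sideways friction.

Call:
arm_command(
  moves=[-1, 1, 0, 1.5, 0, 0, 0, -1, 0, 0, 1.5, 0, 0, 0, -1, 0, 0, 0, 0, 0, 0, -1, 0, 0, 0, 0, 0, 0],
)

```text
clock: 14.12
tcp_pos: [0.5889, 0.0452, 0.0997]
orientation: [0.001, 0.0, 1.0, -0.0]
wrist_force: [-5.8, 0.7, 13.0]
finger_gap: -0.0
grip_force: 7.5
```

```bash
python3 - <<'E'
from h import *
for i in range(6):
    p,d=read_camera("scene"); s=get_state(); print(s["tcp_pos"].round(4),s["wrist_force"].round(2))
E
```

```text
[0.5889 0.0452 0.0997] [-5.51  1.1  14.51]
[0.5889 0.0452 0.0997] [-5.78  0.37 14.5 ]
[0.5889 0.0452 0.0997] [-5.22  0.18 14.07]
[0.5889 0.0452 0.0997] [-5.98  0.63 14.09]
[0.5889 0.0452 0.0997] [-5.74 -0.82 14.88]
[0.5889 0.0452 0.0997] [-5.71 -0.44 15.17]
```

About 14.5 N and steady.

```bash
python3 -c "
from workcell import *
print(hand_in())"
```

```text
the job is handed in; nothing more can be done
None
```

The bar is in the white outline with its ring end towards the robot, and the foot bears on its orange dot; I handed the job in after about 14.5 s with the paddle still held down at about 14.5 N.

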